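# Lay the coffee place at the banquet table

## Task

Lay the coffee place, with left, right and behind as the robot sees them (behind means farther from it): stand the blue-banded cup in the middle of the blue-rimmed saucer, and the sugar bowl on the table midway between the gold-rimmed plate and the saucer, in line with them. Put the milk jug straight behind the sugar bowl, bodies about 2 cm apart, and the black place marker straight behind the gold-rimmed plate, its foot about 2 cm from the rim and its broad side square-on to the plate. Everything stands upright and let go; leave the gold-banded cup and the tea-light where they are, and tip nothing over.

Things in the scene. Friction and masses are not known exactly. Their poses are not given: they have to be found in the camera images.
- plate: Side plate of white china with a GOLD rim, fixed to the table. 130 mm across, rim 12 mm high. Origin: centre of its underside, on the table (z = 0); its axes are always parallel to the world's: +x away from the robot (behind), +y to the robot's left.
- saucer: Saucer of white china with a BLUE rim, fixed, same shape as the plate: 130 mm across, rim 12 mm high; flat inner floor 6 mm above the table, at least 76 mm across. Origin: centre of its underside. It stands beside the plate, to its left or right, in one row across the table (same distance ahead, to 1 mm), centres 240 mm apart, so 110 mm lie free between their rims.
- cup: Coffee cup of white china with two BLUE bands and a blue rim line, loose, 160 g. 62 mm across the mouth, 58 mm across at half height, 44 mm across its foot, 56 mm high, wall 4 mm. Handle on its +y side, reaching 48 mm from the axis, 15 to 47 mm up. Origin: centre of its underside, z up. 
- sugar: Round open white sugar bowl filled with brown sugar cubes (fixed inside), no handle, loose, 180 g. 55 mm across (straight side from 12 mm up), 45 mm high; the cubes rise to 50 mm in the middle. Origin: centre of its underside, z up. 
- jug: White china milk jug, loose, 220 g. 62 mm across at 30 mm height, tapering to 56 mm at the rim (58 mm across at 68 mm height), 88 mm high. Handle on its +y side reaching 52 mm from the axis, 20 to 74 mm up; small spout on its -y side at the rim reaching 38 mm. Origin: centre of its underside, z up. 
- marker: Place marker: an upright black slate slab, 10 mm thick (its x) by 64 mm wide (its y), standing from 14 to 58 mm height on a light wooden foot 30 mm (x) by 70 mm (y) by 14 mm high, loose, 120 g. Front and back look alike. Origin: centre of its underside, z up. 
- spare_cup: The other coffee cup, same shape as the blue one but with GOLD bands, loose. Not wanted: leave it. Origin: centre of its underside, z up. 
- tealight: Tea-light in an amber glass, 58 mm across, 50 mm high, loose. Leave it. Origin: centre of its underside, z up. 
Mind the look-alikes: they are no part of the job. There is more than one size of the marker; the one meant has the size given above.

How it is judged:
At the end, for the whole second after the job is handed in: All upright, at rest. Cup within 12 mm of saucer centre. Bowl under 134 mm from plate and saucer centres, x within 15 mm of plate's. Jug 65-93 mm from bowl (centres), over 50 mm behind the plate's x, under 159 mm from plate and saucer. Marker 87-113 mm behind plate, 15 mm sideways, 0.2 rad (angle between each of cup, sugar, jug, marker's own z axis and vertical below 0.1 rad and linear speed of each of cup, sugar, jug, marker below 0.02 m/s and height (world z) of cup below 0.011 m and height (world z) of each of sugar, jug, marker below 0.004 m and horizontal distance between cup and saucer below 0.012 m and z of cup in the frame of saucer above 0.003 m and horizontal distance between sugar and plate below 0.134 m and horizontal distance between sugar and saucer below 0.134 m and x of sugar in the frame of plate between -0.015 and 0.015 m and horizontal distance between jug and sugar between 0.065 and 0.093 m and x of jug in the frame of plate above 0.05 m and horizontal distance between jug and plate below 0.159 m and horizontal distance between jug and saucer below 0.159 m and x of marker in the frame of plate between 0.087 and 0.113 m and y of marker in the frame of plate between -0.015 and 0.015 m and angle between the x axis of marker and the x axis of plate, either way round below 0.2 rad); the robot touches nothing.
It fails at once if the gold-banded cup is shifted by more than 25 mm or tipped (distance of spare_cup from where it was at the start of the episode above 0.025 m or angle between spare_cup's own z axis and vertical above 0.3 rad).
It fails at once if the tea-light glass is shifted by more than 25 mm or tipped (distance of tealight from where it was at the start of the episode above 0.025 m or angle between tealight's own z axis and vertical above 0.3 rad).
It fails at once if the cup, sugar bowl, jug or marker is tipped over (angle between any of cup, sugar, jug, marker's own z axis and vertical above 0.8 rad).
It also fails if it takes over 106 s, if anything falls off the work surface, if the arm or the gripper's body presses on something with over 40 N, if the wrist force passes 120 N, or if a joint passes its speed limit or range.

## Robot

A 6-joint arm with a two-finger parallel gripper is mounted at the origin on the work surface. World frame = base frame: x ahead of the robot, y to its left, z up, the work surface at z = 0. Lengths are in m, angles in rad, forces in N, time in s.
With the tool pointing down it reaches from about 0.325 to 0.9 m from the base axis. Payload 6.1 kg.
Tool frame: the origin (TCP) lies midway between the tips of the shut fingers; the grasp point (between the pads) lies 19 mm behind it; z points along the fingers, y is the direction in which the jaws open and shut (so a half turn about z gives the same grasp; the last joint's range is limited). The gripper opens to 85 mm and grips with 20 to 120 N. Pads are 22 mm wide; open, the fingers measure 114 mm over their backs; the gripper's body (76 mm by 85 mm) begins 54 mm behind the grasp point. The pads swing forward as they close: fully open they stand 13 mm farther back than shut.
Start: joints at [1.085, 0.22, 1.526, -0, 1.395, -0.126], TCP at [0.22, 0.585, 0.231] pointing down, gripper open.
Joint ranges: [-2.98, 2.98], [-0.91, 2.08], [0.09, 2.57], [-1.24, 4.39], [0.2, 2.65], [-2.68, 2.68]. Speed limits (rad/s): [2.57, 2.57, 3.01, 3.14, 3.14, 3.14].

## Interface

Orientations are given as a rotation vector (axis times angle).
In Python, from rig import status, vision, order gives the robot as it stands. The module is installed in compiled form; this text tells all that it offers.
- The arm moves only by the tool move_arm, never from a script. Its argument "targets" is a list of rows, each a list of 7 numbers: the shift along the tool's x, y, z in m, then the turn, a rotation vector about the tool's x, y, z in degrees, then the closure, from 0 (fully open) to 1 (shut). In form: [[dx, dy, dz, wx, wy, wz, grip], ...]. A call has 1 to 20 rows; each row is the pose to reach, as a shift and turn from the pose commanded when the call began, along the tool's axes at that moment; what a row does not reach only later rows make up. A row lasts 1/8 s, in which the tool goes at most 62.5 mm and 10.7 degrees, less where a joint would pass 70% of its speed; a pose out of reach is approached as far as the arm can. A call with a gripper value outside its range is refused whole. The fingers move at their own pace and stop on an object; "newtons" is the grip in N (left out, the last holds). Time passes only in rows, so rows that repeat a pose let the fingers close. It gives the time, the measured TCP pose, the force and the opening at its end, in the units of the state.
- status.observe(): the state, without advancing time (a new reading comes with each control period).
- vision.get_image(name): name is "side" or "top" or "wrist"; returns the picture (420x560x3 uint8, red, green, blue); there is no depth.
- vision.get_calibration(name): a dict with "K" (3x3 intrinsics, pixels), "k1" (the pictures are not rectified: a ray, as slopes to the right and down, at radius r is drawn at 1 + k1 r^2 times it, then the intrinsics apply), "R" (3x3) and "t" (3): a world point X has camera coordinates R X + t. Camera axes: x right, y down, z forward; pixel columns grow to the right and rows downward; lengths in m; the calibration is good to about 2 mm. A picture is of the moment at which its call begins: read the wrist's pose just before it. get_calibration takes no time and is no camera call; for the wrist camera it gives the pose at the moment of the call.
- order.hand_in(): hands the job in, once; it reports no verdict.
The state is a dict: "t": time; "joint_positions": joint angles; "joint_velocities": joint speeds; "joint_efforts": joint torques, N m; "ee_pos": TCP position; "ee_rot": TCP orientation; "force": force on the tool from outside, world axes, zero at the start; "wrist_torque": the same for the moment, N m; "finger_gap": finger opening in m.
Only numpy, scipy, OpenCV 4.12 (cv2) and the standard library are available. Lean on these libraries where they do the work, as an engineer would, in place of code of your own. Each camera call takes 0.05 s, during which the arm holds its last target. There are 200 camera calls.

## Working session

There is one attempt and no reset: what is moved stays moved. The work goes in short steps, Python scripts to look and compute and a tool call to move; the robot and the scene stay as the last step left them, time stands still between calls to the robot, and variables do not carry over. Pictures are saved under pics/ and viewed, about 12 in all and at most 16, crops included, and the job is handed in when it is done.

Besides the shell and the picture viewer there is one more tool, called after "Emit:" as name(argument=value, ...) on one line, values as JSON. move_arm: Moves the arm, as the interface text tells. Its arguments: {"type":"object","properties":{"targets":{"type":"array","items":{"type":"array","items":{"type":"number"}}},"newtons":{"type":"number"}},"required":["targets"]}

```bash
mkdir -p pics
cat > h.py <<'E'
import numpy as np, cv2
from rig import status, vision, order
def snap(name, fn):
    im=vision.get_image(name); cv2.imwrite('pics/'+fn,im[:,:,::-1]); return im
def ray(c,u,v):
    K=np.array(c['K']);d=np.array([(u-K[0,2])/K[0,0],(v-K[1,2])/K[1,1]]);p=d.copy()
    for _ in range(20): p=d/(1+c['k1']*(p@p))
    R=np.array(c['R']);t=np.array(c['t'])
    return -R.T@t, R.T@np.array([p[0],p[1],1])
def onz(c,u,v,z):
    o,d=ray(c,u,v); return (o+d*(z-o[2])/d[2]).round(4)
def proj(c,X):
    p=np.array(c['R'])@np.array(X)+np.array(c['t']);p=p[:2]/p[2];p=p*(1+c['k1']*(p@p));K=np.array(c['K'])
    return np.array([K[0,0]*p[0]+K[0,2],K[1,1]*p[1]+K[1,2]])
E
python3 - <<'E'
from h import *
s=status.observe();print(s['t'],s['ee_pos'],s['ee_rot'],s['finger_gap'])
for n in('top','side'):
    im=snap(n,n+'0.png');c=vision.get_calibration(n);print(n,c['K'],c['k1'],-np.array(c['R']).T@c['t'],c['R'])
E
```

```text
0.0 [0.21977248 0.5844382  0.23019286] [-5.62049430e-01 -3.09029535e+00  2.92626675e-03] 0.08531223377595672
top [[467.16865453   0.         274.03513929]
 [  0.         467.16865453 218.04351387]
 [  0.           0.           1.        ]] -0.10370278686249816 [ 0.29916037 -0.00530822  1.24635099] [[-0.02572538 -0.99956217 -0.01461757]
 [-0.99556339  0.02694088 -0.09015388]
 [ 0.09050822  0.01223348 -0.99582057]]
side [[443.42743199   0.         274.54303585]
 [  0.         443.42743199 207.53360048]
 [  0.           0.           1.        ]] -0.07818661881735343 [0.23885379 1.10959901 0.82981335] [[-0.98956247 -0.14403969  0.00432188]
 [-0.08752087  0.57690729 -0.81210719]
 [ 0.11448234 -0.80400905 -0.58349228]]
```

View pics/top0.png

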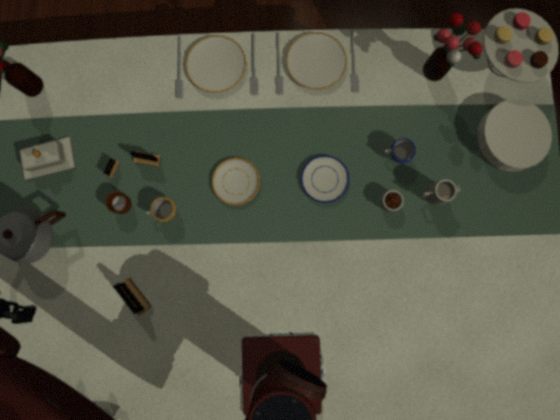

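View pics/side0.png

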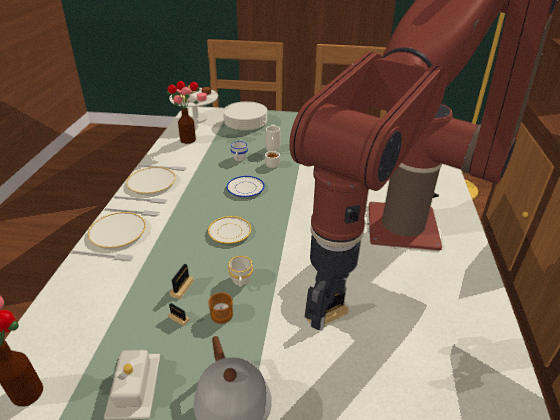

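The top view shows the gold plate at (236,181), the saucer at (325,178), the blue cup at (402,150), the sugar at (393,200) and the jug at (444,190). The gold cup is at (162,208) and the tea-light at (118,202). There are three markers, at (145,157), (111,166) and (131,295).

Run:
```python
from h import *
im=cv2.imread('pics/top0.png')
f=lambda a:np.clip(255*(a/255.)**.5*1.2,0,255).astype(np.uint8)
A=cv2.resize(f(im[120:240,360:480]),None,fx=5,fy=5,interpolation=2)[:, :]
a=cv2.resize(f(im[130:230,360:480]),None,fx=3.3,fy=3.3,interpolation=2)
b=cv2.resize(f(im[140:230,85:190]),None,fx=3.3,fy=3.3,interpolation=2)
d=cv2.resize(f(im[265:330,95:175]),None,fx=3.3,fy=3.3,interpolation=2)
o=np.zeros((600,760,3),np.uint8)
o[:330,:396]=a[:330,:396];o[:297,400:746]=b[:297,:346];o[340:554,:264]=d[:214,:264]
cv2.imwrite('pics/crop.png',o)
hsv=cv2.cvtColor(im,cv2.COLOR_BGR2HSV);c=vision.get_calibration('top')
for nm,(x0,x1,y0,y1),lo,hi,z in [('plate',(205,265,150,212),(10,80,60),(28,255,255),.012),('saucer',(295,355,148,210),(105,90,40),(130,255,255),.012),('cup',(385,420,135,168),(105,90,40),(130,255,255),.056)]:
    m=cv2.inRange(hsv,lo,hi);k=np.zeros_like(m);k[y0:y1,x0:x1]=255;m&=k
    p=cv2.findNonZero(m);h=cv2.convexHull(p);e=cv2.fitEllipse(h);print(nm,len(p),e,onz(c,*e[0],z))
for nm,u,v,z in [('sugar',393,200,.045),('jug',444,190,.088),('gcup',163,209,.05),('tea',118,202,.05),('m1',148,160,.007),('m2',111,167,.007),('m3',135,295,.007)]: print(nm,onz(c,u,v,z))
```

```text
plate 395 ((235.311279296875, 181.02122497558594), (48.53638458251953, 48.93299102783203), 78.5992660522461) [0.5137 0.111  0.012 ]
saucer 105 ((324.586669921875, 178.5518035888672), (46.86862564086914, 48.458492279052734), 129.17710876464844) [ 0.5137 -0.1281  0.012 ]
cup 93 ((402.56195068359375, 150.14242553710938), (23.81615447998047, 25.119199752807617), 3.0021302700042725) [ 0.5761 -0.3305  0.056 ]
sugar [ 0.4471 -0.301   0.045 ]
jug [ 0.4639 -0.4223  0.088 ]
gcup [0.4393 0.2975 0.05  ]
tea [0.4612 0.4176 0.05  ]
m1 [0.5802 0.3499 0.007 ]
m2 [0.5645 0.4536 0.007 ]
m3 [0.2157 0.3862 0.007 ]
```

View pics/crop.png

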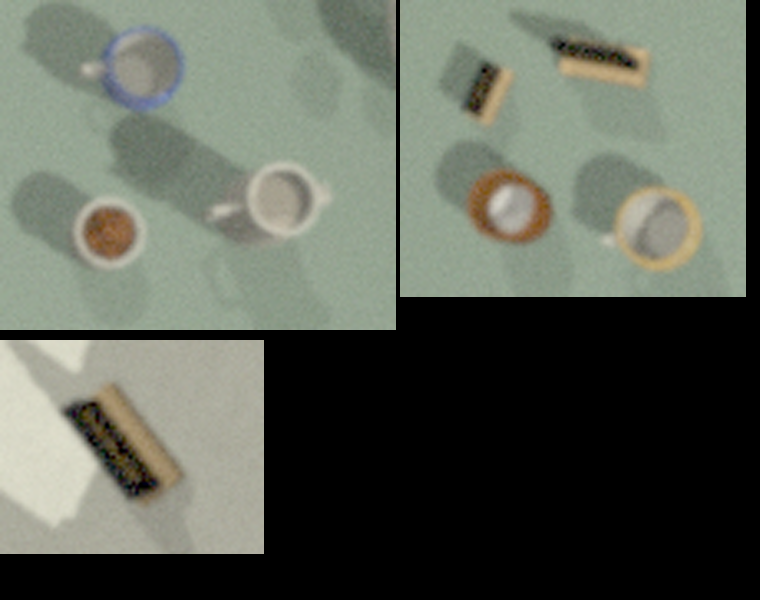

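```bash
cat >> h.py <<'E'
from scipy.spatial.transform import Rotation as Ro
def row(x,y,z,yaw):
    "shift/turn from now to TCP x,y,z pointing down, jaws along yaw (deg)"
    s=status.observe();R=Ro.from_rotvec(s['ee_rot']);a=np.radians(yaw)
    ya=np.array([np.cos(a),np.sin(a),0]);
    if ya@R.as_matrix()[:,1]<0: ya=-ya
    T=np.column_stack([np.cross(ya,[0,0,-1]),ya,[0,0,-1]])
    d=R.inv().apply(np.array([x,y,z])-s['ee_pos']);w=(R.inv()*Ro.from_matrix(T)).as_rotvec(degrees=True)
    print('row',d.round(4),w.round(2),'from',np.round(s['ee_pos'],4),'t',s['t'],'gap',round(s['finger_gap'],4),'rows>=',max(np.linalg.norm(d)/.0625,np.linalg.norm(w)/10.7).round(1))
E
python3 - <<'E'
from h import *
row(.56,.345,.2,-10)
c=vision.get_calibration('wrist');s=status.observe();R=Ro.from_rotvec(s['ee_rot'])
o=-np.array(c['R']).T@c['t'];print(R.inv().apply(o-s['ee_pos']),(np.array(c['R'])@R.as_matrix()).round(2),c['K'][0])
E
```

```text
row [-0.4027 -0.1043  0.0304] [-9.000e-02  6.000e-02  7.939e+01] from [0.2198 0.5845 0.2303] t 0.1 gap 0.0853 rows>= 7.4
[ 0.07615281  0.00072119 -0.14276687] [[-0.    1.   -0.  ]
 [-0.95 -0.   -0.3 ]
 [-0.3   0.    0.95]] [289.32569516   0.         279.59174217]
```

Emit:
move_arm(targets=[[-0.403,-0.104,0.03,0,0,79.4,0],[-0.403,-0.104,0.03,0,0,79.4,0],[-0.403,-0.104,0.03,0,0,79.4,0],[-0.403,-0.104,0.03,0,0,79.4,0],[-0.403,-0.104,0.03,0,0,79.4,0],[-0.403,-0.104,0.03,0,0,79.4,0],[-0.403,-0.104,0.03,0,0,79.4,0],[-0.403,-0.104,0.03,0,0,79.4,0],[-0.403,-0.104,0.03,0,0,79.4,0],[-0.403,-0.104,0.03,0,0,79.4,0],[-0.403,-0.104,0.03,0,0,79.4,0],[-0.403,-0.104,0.03,0,0,79.4,0]])

```text
t: 1.6
ee_pos: [0.5603, 0.3462, 0.2015]
ee_rot: [2.405, 2.021, 0.0]
force: [0.3, -0.5, 0.4]
finger_gap: 0.086
```

Run:
```python
from h import *
row(.56,.345,.2,-10)
im=snap('wrist','w1.png')
c=vision.get_calibration('wrist')
for p in [(.58,.35,.007),(.56,.45,.007)]: print(proj(c,p))
```

```text
row [-0.0012 -0.0001  0.0015] [ 0.01 -0.    0.06] from [0.5603 0.3462 0.2015] t 1.6 gap 0.086 rows>= 0.0
[294.77909736 182.68125405]
[262.01415145  96.34884665]
```

View pics/w1.png

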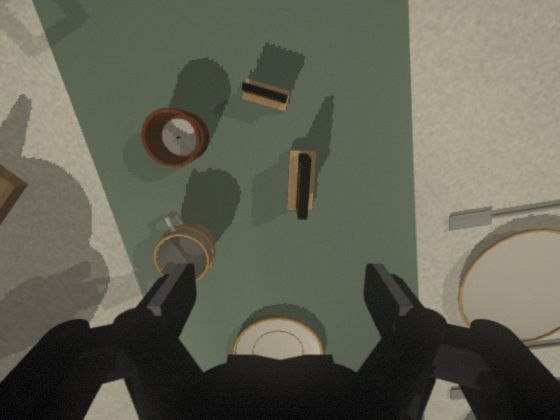

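The marker meant appears at (302,182), with the small one at (266,95). The gold cup and the tea-light lie to the left, clear of it.

Run:
```python
from h import *
im=cv2.imread('pics/w1.png');c=vision.get_calibration('wrist')
hsv=cv2.cvtColor(im,cv2.COLOR_BGR2HSV)
k=np.zeros(im.shape[:2],np.uint8);k[140:230,275:330]=255
print(im[185,280],im[160,294],im[185,304],hsv[185,280],hsv[160,294],hsv[185,304])
m=cv2.inRange(hsv,(5,50,50),(28,255,255))&k
r=cv2.minAreaRect(cv2.findNonZero(m));b=cv2.boxPoints(r)
w=np.array([onz(c,*p,.014) for p in b]);print('foot',cv2.countNonZero(m),w[:,:2],w.mean(0))
e=[w[i]-w[(i+1)%4] for i in range(4)];print([ (np.linalg.norm(x).round(4),np.degrees(np.arctan2(x[1],x[0])).round(1)) for x in e])
# slab: black
m=cv2.inRange(hsv,(0,0,0),(180,255,30))&k
m=cv2.morphologyEx(m,cv2.MORPH_OPEN,np.ones((3,3)))
n,l,st,ce=cv2.connectedComponentsWithStats(m);print(st,ce)
ct=l[185,304]; r=cv2.minAreaRect(cv2.findNonZero((l==ct).astype(np.uint8)));print(r)
for p in cv2.boxPoints(r): print(onz(c,*p,.058))
```

```text
[73 89 81] [ 75 108 135] [20 22 25] [45 46 89] [ 17 113 135] [12 51 25]
foot 1074 [[0.5625 0.3195]
 [0.5801 0.3923]
 [0.6101 0.3848]
 [0.5946 0.3113]] [0.586825 0.351975 0.014   ]
[(np.float64(0.0749), np.float64(-103.6)), (np.float64(0.0309), np.float64(166.0)), (np.float64(0.0751), np.float64(78.1)), (np.float64(0.0331), np.float64(-14.3))]
[[     0      0    560    420 235200]] [[279.5 209.5]]
((279.5, 209.5), (419.0, 559.0), 90.0)
[0.3628 0.5544 0.058 ]
[0.8186 0.4743 0.058 ]
[ 0.8671 -0.0074  0.058 ]
[0.1533 0.1191 0.058 ]
```

Run:
```python
from h import *
im=cv2.imread('pics/w1.png');c=vision.get_calibration('wrist')
k=np.zeros(im.shape[:2],np.uint8);k[150:225,290:320]=255
m=cv2.inRange(im.max(2),0,42)&k
p=cv2.findNonZero(m);r=cv2.minAreaRect(p);print(r)
for q in cv2.boxPoints(r): print(onz(c,*q,.058))
row(.585,.352,.026,-13.5)
```

```text
((303.24365234375, 186.01132202148438), (11.173966407775879, 64.20965576171875), 2.6630008220672607)
[0.5747 0.3238 0.058 ]
[0.5878 0.3885 0.058 ]
[0.5985 0.3861 0.058 ]
[0.586  0.3212 0.058 ]
row [0.01   0.0233 0.1755] [ 0.01 -0.01  3.55] from [0.5603 0.3462 0.2015] t 1.65 gap 0.0858 rows>= 2.8
```

Emit:
move_arm(targets=[[0.012,0.0245,0.06,0,0,2,0],[0.012,0.0245,0.12,0,0,2,0],[0.012,0.0245,0.155,0,0,2,0],[0.012,0.0245,0.175,0,0,2,0],[0.012,0.0245,0.175,0,0,2,0.0],[0.012,0.0245,0.175,0,0,2,1],[0.012,0.0245,0.175,0,0,2,1],[0.012,0.0245,0.175,0,0,2,1],[0.012,0.0245,0.175,0,0,2,1],[0.012,0.0245,0.175,0,0,2,1],[0.012,0.0245,0.175,0,0,2,1],[0.012,0.0245,0.175,0,0,2,1],[0.012,0.0245,0.175,0,0,2,1]], newtons=30)

```text
t: 3.28
ee_pos: [0.5871, 0.3534, 0.0269]
ee_rot: [2.442, 1.977, 0.001]
force: [-1.2, -0.2, 5.6]
finger_gap: 0.0093
```

Run:
```python
from h import *
row(.614,.1075,.027,0); row(.5865,.3535,.026,-12)
```

```text
row [-2.35e-01  7.75e-02 -1.00e-04] [  0.03  -0.02 -12.01] from [0.5871 0.3534 0.0269] t 3.275 gap 0.0093 rows>= 4.0
row [-0.0001 -0.0006  0.0009] [ 0.03 -0.02 -0.01] from [0.5871 0.3534 0.0269] t 3.275 gap 0.0093 rows>= 0.0
```

Emit:
move_arm(targets=[[0,0,-0.04,0,0,0,1],[0,0,-0.09,0,0,0,1],[-0.05,0.017,-0.1,0,0,-3,1],[-0.11,0.036,-0.1,0,0,-6,1],[-0.17,0.056,-0.1,0,0,-9,1],[-0.21,0.07,-0.1,0,0,-12,1],[-0.2315,0.0767,-0.1,0,0,-12,1],[-0.2315,0.0767,-0.1,0,0,-12,1],[-0.2315,0.0767,-0.06,0,0,-12,1],[-0.2315,0.0767,-0.03,0,0,-12,1],[-0.2315,0.0767,-0.015,0,0,-12,1],[-0.2315,0.0767,-0.005,0,0,-12,1],[-0.2315,0.0767,-0.001,0,0,-12,1],[-0.2315,0.0767,-0.0005,0,0,-12,1],[-0.2315,0.0767,-0.0005,0,0,-12,1]])

```text
t: 5.15
ee_pos: [0.6144, 0.1109, 0.0278]
ee_rot: [2.221, 2.22, 0.002]
force: [-1.0, 0.9, -1.6]
finger_gap: 0.0091
```

Run:
```python
from h import *
row(.614,.111,.027,0)
snap('top','t2.png');snap('side','s2.png')
f=lambda a:np.clip(255*(a/255.)**.5*1.2,0,255).astype(np.uint8)
a=cv2.imread('pics/t2.png');b=cv2.imread('pics/s2.png')
cv2.imwrite('pics/c2.png',np.hstack([cv2.resize(f(a[100:230,140:270]),(390,390)),cv2.resize(b[150:280,150:280],(390,390))]))
```

```text
row [ 0.0001 -0.0004  0.0008] [ 0.09 -0.   -0.02] from [0.6144 0.1109 0.0278] t 5.15 gap 0.0091 rows>= 0.0
```

View pics/c2.png

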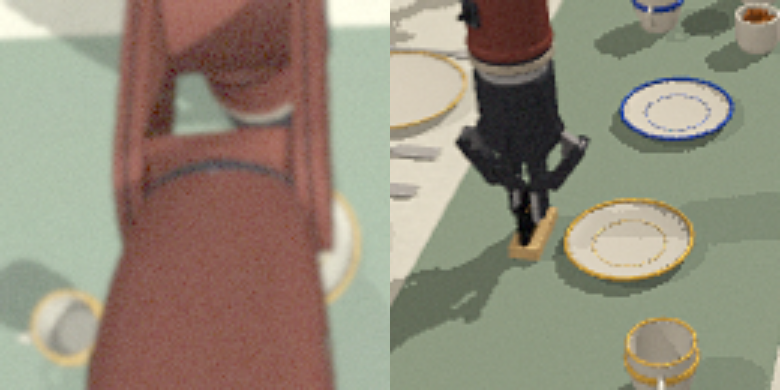

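The marker is upright just behind the plate, so I release it and go look at the right-hand group.

Emit:
move_arm(targets=[[0,0,0.001,0,0,0,1],[0,0,0.001,0,0,0,0.5],[0,0,0.001,0,0,0,0.5],[0,0,0.001,0,0,0,0.5],[0,0,0.001,0,0,0,0.5],[0,0,-0.03,0,0,0,0.3],[0,0,-0.08,0,0,0,0],[-0.05,0,-0.13,0,0,0,0],[-0.11,-0.03,-0.18,0,0,0,0],[-0.17,-0.06,-0.24,0,0,0,0],[-0.461,-0.114,-0.24,0,0,0,0],[-0.461,-0.114,-0.24,0,0,0,0],[-0.461,-0.114,-0.24,0,0,0,0],[-0.461,-0.114,-0.24,0,0,0,0],[-0.461,-0.114,-0.24,0,0,0,0],[-0.461,-0.114,-0.24,0,0,0,0],[-0.461,-0.114,-0.24,0,0,0,0],[-0.461,-0.114,-0.24,0,0,0,0]])

```text
t: 7.5
ee_pos: [0.4996, -0.3493, 0.2664]
ee_rot: [-2.221, -2.221, -0.001]
force: [-0.7, -0.8, 0.4]
finger_gap: 0.0855
```

Run:
```python
from h import *
row(.5,-.35,.27,0)
snap('wrist','w3.png')
```

```text
row [-0.0007  0.0004 -0.0036] [-0.02 -0.05 -0.  ] from [ 0.4996 -0.3493  0.2664] t 7.5 gap 0.0855 rows>= 0.1
```

View pics/w3.png

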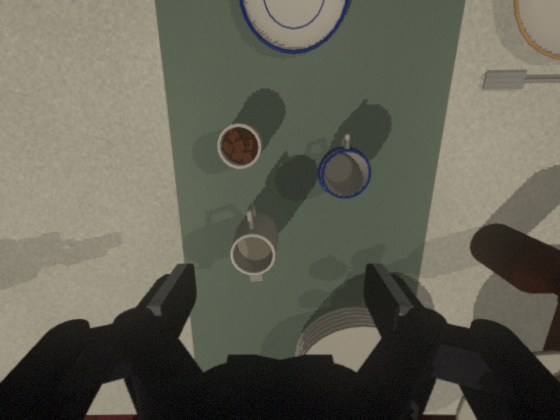

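Here the sugar bowl is at (240,146), the blue cup at (345,173) with its handle towards +y, and the jug rim at (253,255) with its handle top at (251,214). I fit the rims.

Run:
```python
from h import *
im=cv2.imread('pics/w3.png');c=vision.get_calibration('wrist');hsv=cv2.cvtColor(im,cv2.COLOR_BGR2HSV);g=im.min(2)
def fit(m,x0,y0,x1,y1,z,nm):
    k=np.zeros_like(m);k[y0:y1,x0:x1]=255
    n,l,st,ce=cv2.connectedComponentsWithStats(m&k);i=1+st[1:,4].argmax()
    h=cv2.convexHull(cv2.findNonZero((l==i).astype(np.uint8)));e=cv2.fitEllipse(h);p=onz(c,*e[0],z)
    q=[onz(c,e[0][0]+s*e[1][0]/2,e[0][1],z) for s in(-1,1)]
    print(nm,st[i],e,p,'w',np.linalg.norm(q[0]-q[1]))
fit(cv2.inRange(g,105,255),212,118,268,175,.045,'sugar')
fit(cv2.inRange(hsv,(105,80,30),(130,255,255)),310,140,380,205,.056,'cup')
fit(cv2.inRange(g,115,255),225,232,282,278,.088,'jug')
print('jug handle',onz(c,251,214,.07),'spout',onz(c,256,278,.088)); 
row(.447,-.301,.02,0)
```

```text
sugar [218 124  43  45 329] ((238.73876953125, 145.87416076660156), (42.733154296875, 44.97466278076172), 153.56101989746094) [ 0.4503 -0.3013  0.045 ] w 0.0525000952380089
cup [318 147  53  52 485] ((344.07928466796875, 172.17388916015625), (51.597381591796875, 52.93257141113281), 75.7759017944336) [ 0.5797 -0.3319  0.056 ] w 0.06310007923925287
jug [231 235  44  40 245] ((252.359619140625, 254.5465850830078), (40.17271041870117, 44.12720489501953), 98.08448791503906) [ 0.4674 -0.4275  0.088 ] w 0.049000102040710064
jug handle [ 0.4654 -0.3813  0.07  ] spout [ 0.4711 -0.4597  0.088 ]
row [ 0.0477 -0.0527  0.2465] [-0.02 -0.05  0.04] from [ 0.4998 -0.3489  0.2665] t 7.55 gap 0.0853 rows>= 4.1
```

Emit:
move_arm(targets=[[0.048,-0.05,0.06,0,0,0,0],[0.048,-0.05,0.12,0,0,0,0],[0.048,-0.05,0.18,0,0,0,0],[0.048,-0.05,0.23,0,0,0,0],[0.048,-0.05,0.25,0,0,0,0],[0.048,-0.05,0.2565,0,0,0,0],[0.048,-0.05,0.2565,0,0,0,0],[0.048,-0.05,0.2565,0,0,0,1],[0.048,-0.05,0.2565,0,0,0,1],[0.048,-0.05,0.2565,0,0,0,1],[0.048,-0.05,0.2565,0,0,0,1],[0.048,-0.05,0.2565,0,0,0,1],[0.048,-0.05,0.2565,0,0,0,1]])

```text
t: 9.18
ee_pos: [0.4508, -0.303, 0.0123]
ee_rot: [2.22, 2.219, 0.001]
force: [-0.1, 1.5, 5.2]
finger_gap: 0.0548
```

Run:
```python
from h import *
row(.514,-.0085,.01,0)
```

```text
row [0.2945 0.0631 0.0019] [ 0.14  0.11 -0.02] from [ 0.4508 -0.303   0.0123] t 9.175 gap 0.0548 rows>= 4.8
```

Emit:
move_arm(targets=[[0,0,-0.03,0,0,0,1],[0,0,-0.08,0,0,0,1],[0.05,0.01,-0.09,0,0,0,1],[0.11,0.023,-0.09,0,0,0,1],[0.17,0.036,-0.09,0,0,0,1],[0.23,0.05,-0.09,0,0,0,1],[0.275,0.06,-0.09,0,0,0,1],[0.293,0.063,-0.09,0,0,0,1],[0.293,0.063,-0.08,0,0,0,1],[0.293,0.063,-0.04,0,0,0,1],[0.293,0.063,-0.015,0,0,0,1],[0.293,0.063,-0.005,0,0,0,1],[0.293,0.063,-0.001,0,0,0,1],[0.293,0.063,0,0,0,0,1],[0.293,0.063,0,0,0,0,1]])

```text
t: 11.05
ee_pos: [0.5135, -0.0102, 0.0123]
ee_rot: [2.222, 2.219, 0.0]
force: [-4.9, -0.6, 8.3]
finger_gap: 0.0546
```

Run:
```python
from h import *
s=status.observe();print(s['ee_pos'])
snap('side','s4.png')
b=cv2.imread('pics/s4.png')
cv2.imwrite('pics/c4.png',cv2.resize(b[120:280,150:320],None,fx=3,fy=3))
row(.47,-.4,.15,-45)
```

```text
[ 0.51347663 -0.01024923  0.01230193]
row [-0.3899 -0.0429 -0.1374] [8.000e-02 2.000e-02 4.494e+01] from [ 0.5135 -0.0102  0.0123] t 11.1 gap 0.055 rows>= 6.7
```

View pics/c4.png

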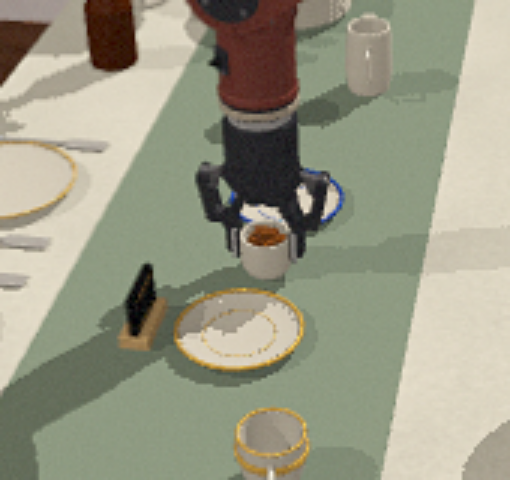

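Emit:
move_arm(targets=[[0,0,0,0,0,0,0.15],[0,0,0,0,0,0,0.1],[0,0,0,0,0,0,0.05],[0,0,0,0,0,0,0],[0,0,-0.03,0,0,0,0],[0,0,-0.08,0,0,0,0],[0,0,-0.14,0,0,0,0],[-0.05,0,-0.16,0,0,10,0],[-0.11,-0.01,-0.16,0,0,20,0],[-0.17,-0.02,-0.16,0,0,30,0],[-0.416,-0.0475,-0.16,0,0,45,0],[-0.416,-0.0475,-0.16,0,0,45,0],[-0.416,-0.0475,-0.16,0,0,45,0],[-0.416,-0.0475,-0.16,0,0,45,0],[-0.416,-0.0475,-0.16,0,0,45,0],[-0.416,-0.0475,-0.16,0,0,45,0],[-0.416,-0.0475,-0.16,0,0,45,0]])

```text
t: 13.22
ee_pos: [0.4654, -0.4236, 0.1701]
ee_rot: [-2.901, -1.204, -0.0]
force: [0.7, 0.5, -0.6]
finger_gap: 0.0855
```

Run:
```python
from h import *
row(.466,-.426,.03,-45)
c=vision.get_calibration('wrist')
im=snap('wrist','w5.png')
f=cv2.resize(im[:,:,::-1],(420,315));a=cv2.imread('pics/top0.png')
t=vision.get_image('top')[:,:,::-1];t=np.clip(255*(t/255.)**.5*1.2,0,255).astype(np.uint8)
cv2.imwrite('pics/c5.png',np.hstack([f,cv2.resize(t[105:235,205:335],(315,315))]))
ct=vision.get_calibration('top')
print([proj(ct,p) for p in [(.514,-.0095,.045),(.614,.111,.058)]])
```

```text
row [-0.0013  0.0022  0.1401] [-0.04 -0.02  0.07] from [ 0.4654 -0.4236  0.1701] t 13.225 gap 0.0855 rows>= 2.2
[array([280.26454992, 177.46124444]), array([232.99443885, 140.10385919])]
```

View pics/c5.png

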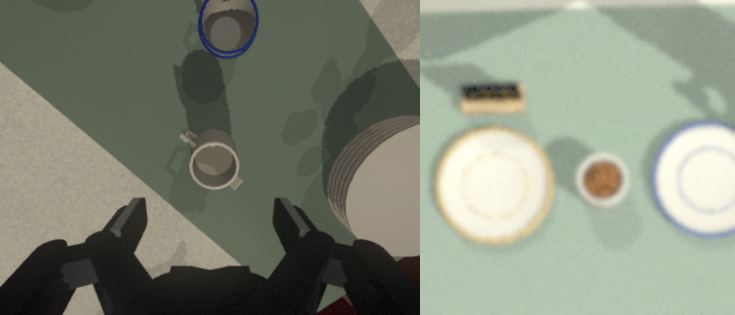

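The bowl and marker stand well placed, and the jug is centred between the open jaws with its handle and spout well clear of the fingers.

Emit:
move_arm(targets=[[-0.001,0.002,0.05,0,0,0,0],[-0.001,0.002,0.09,0,0,0,0],[-0.001,0.002,0.12,0,0,0,0],[-0.001,0.002,0.135,0,0,0,0],[-0.001,0.002,0.14,0,0,0,0],[-0.001,0.002,0.14,0,0,0,0],[-0.001,0.002,0.14,0,0,0,1],[-0.001,0.002,0.14,0,0,0,1],[-0.001,0.002,0.14,0,0,0,1],[-0.001,0.002,0.14,0,0,0,1],[-0.001,0.002,0.14,0,0,0,1],[-0.001,0.002,0.14,0,0,0,1]], newtons=40)

```text
t: 14.82
ee_pos: [0.4667, -0.4283, 0.0325]
ee_rot: [2.9, 1.201, 0.002]
force: [0.1, 0.8, 5.0]
finger_gap: 0.0596
```

Run:
```python
from h import *
print(status.observe()['force'])
row(.594,-.0095,.03,-45)
```

```text
[0.08223224 0.79613923 4.98618434]
row [ 0.3861 -0.2062  0.0018] [ 0.18  0.01 -0.02] from [ 0.4667 -0.4283  0.0325] t 14.825 gap 0.0596 rows>= 7.0
```

Emit:
move_arm(targets=[[0,0,-0.03,0,0,0,1],[0,0,-0.07,0,0,0,1],[0,0,-0.11,0,0,0,1],[0.05,-0.026,-0.11,0,0,0,1],[0.1,-0.053,-0.11,0,0,0,1],[0.15,-0.08,-0.11,0,0,0,1],[0.2,-0.107,-0.11,0,0,0,1],[0.25,-0.134,-0.11,0,0,0,1],[0.3,-0.16,-0.11,0,0,0,1],[0.345,-0.184,-0.11,0,0,0,1],[0.375,-0.2,-0.11,0,0,0,1],[0.386,-0.206,-0.11,0,0,0,1],[0.386,-0.206,-0.11,0,0,0,1],[0.386,-0.206,-0.07,0,0,0,1],[0.386,-0.206,-0.03,0,0,0,1],[0.386,-0.206,-0.012,0,0,0,1],[0.386,-0.206,-0.004,0,0,0,1],[0.386,-0.206,-0.001,0,0,0,1],[0.386,-0.206,0,0,0,0,1],[0.386,-0.206,0,0,0,0,1]])

```text
t: 17.32
ee_pos: [0.5945, -0.0091, 0.0325]
ee_rot: [2.901, 1.201, 0.004]
force: [-3.6, -1.9, 6.1]
finger_gap: 0.0599
```

Run:
```python
from h import *
print(status.observe()['force'])
row(.578,-.331,.16,0)
snap('side','s6.png')
b=cv2.imread('pics/s6.png')
cv2.imwrite('pics/c6.png',cv2.resize(b[120:280,150:320],None,fx=3,fy=3))
```

```text
[-3.64022438 -1.86646985  6.09241355]
row [-0.2391  0.2163 -0.1273] [ 1.700e-01 -1.000e-02 -4.501e+01] from [ 0.5945 -0.0091  0.0325] t 17.325 gap 0.0599 rows>= 5.5
```

View pics/c6.png

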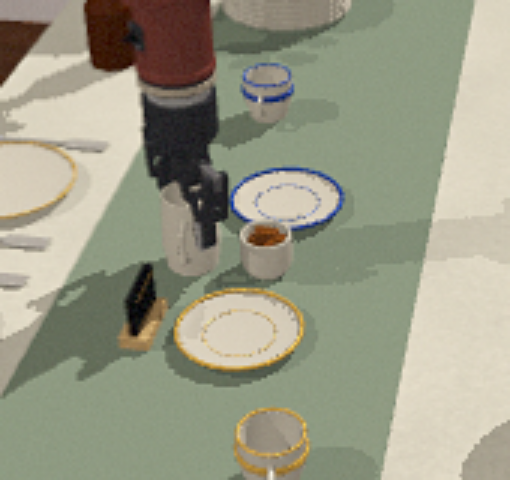

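The jug stands behind the bowl with a clear gap. I release it and go over the blue cup.

Emit:
move_arm(targets=[[0,0,0,0,0,0,0.15],[0,0,0,0,0,0,0.1],[0,0,0,0,0,0,0.05],[0,0,0,0,0,0,0],[0,0,-0.03,0,0,0,0],[0,0,-0.08,0,0,0,0],[0,0,-0.13,0,0,0,0],[-0.04,0.036,-0.13,0,0,-5,0],[-0.08,0.072,-0.13,0,0,-15,0],[-0.239,0.216,-0.127,0,0,-45,0],[-0.239,0.216,-0.127,0,0,-45,0],[-0.239,0.216,-0.127,0,0,-45,0],[-0.239,0.216,-0.127,0,0,-45,0],[-0.239,0.216,-0.127,0,0,-45,0],[-0.239,0.216,-0.127,0,0,-45,0],[-0.239,0.216,-0.127,0,0,-45,0]])

```text
t: 19.38
ee_pos: [0.5771, -0.3288, 0.1572]
ee_rot: [-2.22, -2.223, -0.0]
force: [-0.5, -1.0, -0.1]
finger_gap: 0.0855
```

Run:
```python
from h import *
row(.578,-.331,.015,0)
im=snap('wrist','w7.png');im=im[:,:,::-1].copy()
c=vision.get_calibration('wrist');hsv=cv2.cvtColor(im,cv2.COLOR_BGR2HSV)
m=cv2.inRange(hsv,(105,80,30),(130,255,255))
n,l,st,ce=cv2.connectedComponentsWithStats(m)
for i in range(1,n):
    if st[i,4]>60:
        e=cv2.fitEllipse(cv2.convexHull(cv2.findNonZero((l==i).astype(np.uint8))));print(st[i],e,onz(c,*e[0],.056),onz(c,*e[0],.012))
```

```text
row [-0.0023  0.0009  0.1422] [-0.01 -0.03  0.08] from [ 0.5771 -0.3288  0.1572] t 19.375 gap 0.0855 rows>= 2.3
[137   0 141  52 870] ((203.54408264160156, -48.25908660888672), (159.0802459716797, 201.06747436523438), 168.44424438476562) [ 0.5258 -0.1426  0.056 ] [ 0.5165 -0.1229  0.012 ]
[178   0  63  17  85] ((206.98606872558594, -24.180076599121094), (75.4307861328125, 83.49219512939453), 152.79689025878906) [ 0.5271 -0.156   0.056 ] [ 0.518  -0.1387  0.012 ]
[249 180  70  71 870] ((283.5676574707031, 214.40525817871094), (69.75125122070312, 71.36811828613281), 0.5148178935050964) [ 0.5814 -0.3311  0.056 ] [ 0.5821 -0.3454  0.012 ]
```

View pics/w7.png

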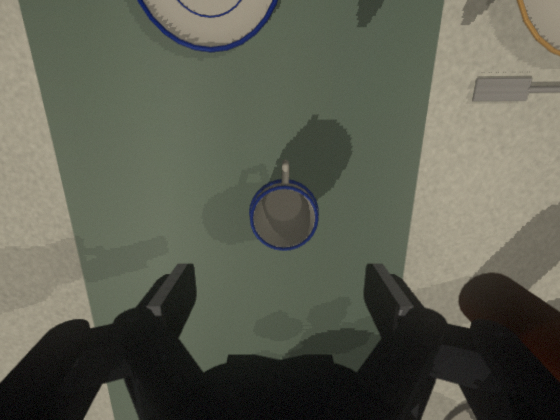

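The cup rim is at (284,214), its handle at (286,170) on the +y side, clear of the jaws. Descend and grip.

Emit:
move_arm(targets=[[-0.002,0.002,0.05,0,0,0,0],[-0.002,0.002,0.09,0,0,0,0],[-0.002,0.002,0.12,0,0,0,0],[-0.002,0.002,0.137,0,0,0,0],[-0.002,0.002,0.142,0,0,0,0],[-0.002,0.002,0.142,0,0,0,0],[-0.002,0.002,0.142,0,0,0,1],[-0.002,0.002,0.142,0,0,0,1],[-0.002,0.002,0.142,0,0,0,1],[-0.002,0.002,0.142,0,0,0,1],[-0.002,0.002,0.142,0,0,0,1],[-0.002,0.002,0.142,0,0,0,1]], newtons=30)

```text
t: 20.92
ee_pos: [0.5798, -0.3331, 0.0171]
ee_rot: [2.22, 2.219, 0.001]
force: [-0.2, 0.5, 6.4]
finger_gap: 0.0597
```

Run:
```python
from h import *
print(status.observe()['force'])
row(.514,-.1285,.021,0)
```

```text
[-0.19256944  0.51861883  6.41292007]
row [ 0.2046 -0.0659 -0.0043] [ 0.13  0.09 -0.02] from [ 0.5798 -0.3331  0.0171] t 20.925 gap 0.0597 rows>= 3.4
```

Emit:
move_arm(targets=[[0,0,-0.03,0,0,0,1],[0,0,-0.07,0,0,0,1],[0.04,-0.013,-0.08,0,0,0,1],[0.08,-0.026,-0.08,0,0,0,1],[0.13,-0.042,-0.08,0,0,0,1],[0.17,-0.055,-0.08,0,0,0,1],[0.195,-0.063,-0.08,0,0,0,1],[0.203,-0.066,-0.08,0,0,0,1],[0.203,-0.066,-0.08,0,0,0,1],[0.203,-0.066,-0.05,0,0,0,1],[0.203,-0.066,-0.025,0,0,0,1],[0.203,-0.066,-0.013,0,0,0,1],[0.203,-0.066,-0.008,0,0,0,1],[0.203,-0.066,-0.006,0,0,0,1],[0.203,-0.066,-0.006,0,0,0,1]])

```text
t: 22.8
ee_pos: [0.5137, -0.1302, 0.0231]
ee_rot: [2.221, 2.22, -0.0]
force: [-4.0, 0.1, 4.8]
finger_gap: 0.0596
```

Run:
```python
from h import *
s=status.observe();print(s['force'],s['ee_pos'])
snap('side','s8.png')
b=cv2.imread('pics/s8.png')
cv2.imwrite('pics/c8.png',cv2.resize(b[120:280,150:320],None,fx=3,fy=3))
```

```text
[-3.97008773  0.10313397  4.79335581] [ 0.51367725 -0.13021013  0.02312583]
```

View pics/c8.png

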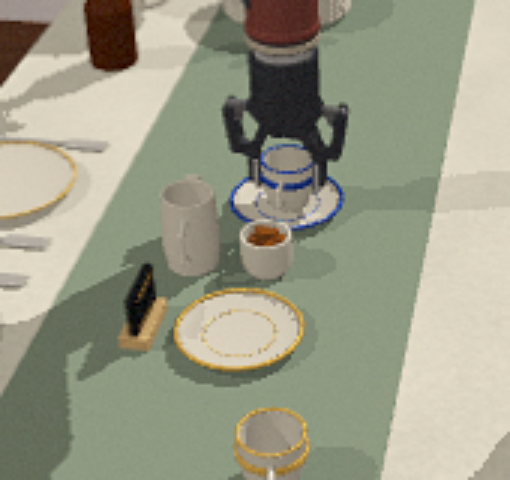

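The cup is centred on the saucer. I release it, lift, and back off to the right for a free top view.

Emit:
move_arm(targets=[[0,0,0,0,0,0,0.15],[0,0,0,0,0,0,0.1],[0,0,0,0,0,0,0.05],[0,0,0,0,0,0,0],[0,0,-0.03,0,0,0,0],[0,0,-0.08,0,0,0,0],[0,0,-0.13,0,0,0,0],[-0.05,0,-0.18,0,0,0,0],[-0.11,0,-0.2,0,0,0,0],[-0.17,0,-0.2,0,0,0,0],[-0.23,0,-0.2,0,0,0,0],[-0.28,0,-0.2,0,0,0,0],[-0.3,0,-0.2,0,0,0,0],[-0.3,0,-0.2,0,0,0,0],[-0.3,0,-0.2,0,0,0,0]])

```text
t: 24.72
ee_pos: [0.5131, -0.4277, 0.221]
ee_rot: [-2.22, -2.222, -0.001]
force: [-0.1, 0.3, -0.4]
finger_gap: 0.0853
```

Run:
```python
from h import *
im=snap('top','t9.png')[:,:,::-1].copy();c=vision.get_calibration('top')
hsv=cv2.cvtColor(im,cv2.COLOR_BGR2HSV)
def hull(m,x0,x1,y0,y1):
    k=np.zeros_like(m);k[y0:y1,x0:x1]=255;return cv2.convexHull(cv2.findNonZero(m&k))
B=cv2.inRange(hsv,(105,90,40),(130,255,255))
e=cv2.fitEllipse(hull(cv2.inRange(hsv,(10,80,60),(28,255,255)),205,265,152,212));P=onz(c,*e[0],.012);print('plate',P)
e=cv2.fitEllipse(hull(B,295,355,148,210));S=onz(c,*e[0],.012);print('saucer',S)
# cup rim: inner blue, exclude rim of saucer
e0=proj(c,S+[0,0,.044]);yy,xx=np.mgrid[:420,:560];k=((xx-e0[0])**2+(yy-e0[1])**2<18**2).astype(np.uint8)*255
p=cv2.findNonZero(B&k);
if p is not None: e=cv2.fitEllipse(cv2.convexHull(p));C=onz(c,*e[0],.056);print('cup',len(p),e,C,'off',C-S)
g=im.min(2)
for nm,X,z in [('sugar',(.514,-.0095,.045),.045),('jug',(.594,-.009,.088),.088)]:
    u=proj(c,X).astype(int);m=cv2.inRange(g,75,255)
    k=((xx-u[0])**2+(yy-u[1])**2<16**2).astype(np.uint8)*255
    e=cv2.fitEllipse(cv2.convexHull(cv2.findNonZero(m&k)));print(nm,u,e,onz(c,*e[0],z))
t=np.clip(255*(im/255.)**.5*1.2,0,255).astype(np.uint8)
cv2.imwrite('pics/c9.png',cv2.resize(t[110:230,90:370],None,fx=2.8,fy=2.8,interpolation=2))
```

```text
plate [0.514  0.1108 0.012 ]
saucer [ 0.5136 -0.1284  0.012 ]
cup 73 ((325.85906982421875, 177.6141815185547), (19.50452423095703, 24.31832504272461), 126.41229248046875) [ 0.5084 -0.1271  0.056 ] off [-0.0052  0.0013  0.044 ]
sugar [280 177] ((281.04510498046875, 177.8838348388672), (27.593063354492188, 32.665042877197266), 14.470166206359863) [ 0.5128 -0.0115  0.045 ]
jug [279 143] ((279.14959716796875, 142.82650756835938), (31.051942825317383, 31.63912010192871), 113.84150695800781) [ 0.5954 -0.009   0.088 ]
```

View pics/c9.png

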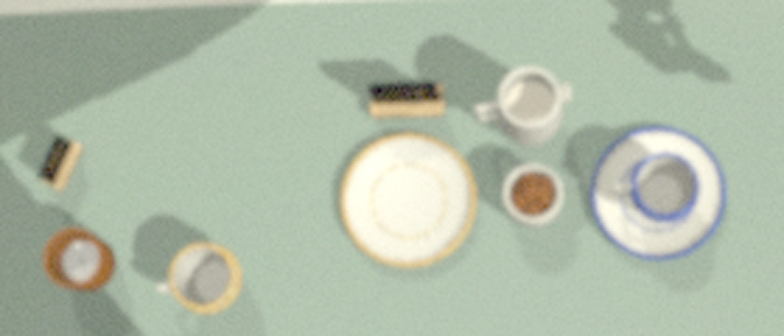

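All stand upright, and the gold cup at (205,277) and the tea-light at (80,260) in this crop are unmoved. The marker's gap to the rim looks slightly small, so I measure it once more from this picture.

Run:
```python
from h import *
im=cv2.imread('pics/t9.png');c=vision.get_calibration('top');hsv=cv2.cvtColor(im,cv2.COLOR_BGR2HSV)
k=np.zeros(im.shape[:2],np.uint8);k[136:154,215:255]=255
m=cv2.inRange(hsv,(5,70,60),(28,255,255))&k;m=cv2.morphologyEx(m,cv2.MORPH_OPEN,np.ones((2,2)))
x,y,w,h=cv2.boundingRect(cv2.findNonZero(m));print(x,y,w,h)
print('front edge',onz(c,x,y+h-.5,.012),onz(c,x+w-1,y+h-.5,.012))
b=im.max(2);q=np.argwhere((b[130:150,215:255]<60));print('slab top mean',(q.mean(0)[::-1]+[215,130]),len(q),onz(c,*(q.mean(0)[::-1]+[215,130]),.05))
print(status.observe()['t'])
```

```text
223 141 27 12
front edge [0.5928 0.1431 0.012 ] [0.5905 0.0728 0.012 ]
slab top mean [233.64974619 141.74111675] 197 [0.6117 0.1101 0.05  ]
24.775
```

```bash
python3 -c "
from h import *
order.hand_in(); s=status.observe(); print(s['t'],s['force'])"
```

```text
the job is handed in; nothing more can be done
the job is handed in; nothing more can be done
```

I laid the coffee place and handed it in at about 25 s of the 106 s allowed. The last top view showed everything upright and let go, and the gold-banded cup and tea-light untouched. There was no verdict at hand-in. My last status read after it was refused, so I have no force reading from after that point.

| Item | Last measurement | Allowed |
|---|---|---|
| Cup | about 5 mm from the saucer centre | under 12 mm |
| Sugar bowl | about 1 mm out of line with the plate and saucer centres, about 3 mm from the midpoint sideways | 15 mm out of line; under 134 mm from each centre |
| Jug | about 83 mm behind the bowl (centres), roughly 2.4 cm between bodies | 65–93 mm |
| Marker | 93–98 mm behind the plate centre, within 3 mm sideways, about 2° off square | 87–113 mm, 15 mm, 0.2 rad |

- **Marker depth:** the figures disagreed by a few millimetres. The foot's front edge gave about 93 mm, the slab about 98 mm and the gripper's release position 100 mm. All are within the limits, but by the front edge the gap to the rim would be nearer 13 mm than 2 cm.
- **Camera disagreement:** the top and wrist views differed by 3–5 mm in x for the cup and the saucer. The cup's offset is no more certain than that.

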